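# Fold over the viewing plate and hold the long cartridge up over its white face

## Task

Prepare to inspect the extraction cartridge: first fold the hinged viewing plate (the one with the bar handle) right over, so that it lies flat on its other side with its white face up. Then draw the longest of the four capped tubes out of the rack and finish holding it in the gripper, still, over the middle of the white plate, cap end up and leaning about 45 degrees, with its lower end at least 10 cm above the plate. The program ends while still holding it; leave the plate folded over and all the other things where they are.

Things in the scene. Friction and masses are not known exactly. Their poses are not given: they have to be found in the camera images.
- stand: The viewing stand, fixed: a grey foot plate 130 x 190 x 10 mm (x, y, z) with a hinge post at each end of the hinge. Origin at the middle of the foot's underside, on the table. The hinge axis runs along the stand's own x, straight above the origin, 38 mm up. It may be to the robot's left or right; its yaw varies.
- flap (a joint): Angle of the viewing plate about its hinge, rad. 0: level on the stand's own +y side, white face down, dark face up. Grows as the plate is folded over through upright (1.57) to 3.14: level on the -y side, white face up. Starts between 0 and 0.35. Stops at 0 and 3.14. The stiff hinge keeps the plate wherever it is left; swinging it takes 1 to 4 N at the handle.
- flap_handle (a point): Middle of the plate's handle: a round steel bar, 10 mm thick, 100 mm long, parallel to the hinge and 130 mm from it, on two thin arms at its ends (86 mm free between them, 37 mm between bar and plate edge). It can be pinched from above across its axis and turns between the pads as the plate swings. 38 mm above the table when the plate is level.
- flap_mid (a point): Middle of the viewing plate, which is 100 mm along the hinge, 80 mm across and 8 mm thick; this point is 48 mm from the hinge, half way through the thickness.
- rack: Black block rack fixed to the table, 160 x 105 x 65 mm (x, y, z), with six round holes 24 mm across and 55 mm deep in three rows of two: at own x = -52, 0, 52 and y = -26, 26 mm. Origin at the middle of its underside. Four of the holes hold upright tubes. It stands on the other side of the robot's midline from the stand; its yaw varies.
- cartridge: The cartridge: the longest of the four tubes in the rack, 140 mm long, amber glass 22 mm in diameter, with a white ribbed cap 24 mm in diameter over its top 32 mm. Sealed and rigid, about 50 to 100 g. Origin at the middle of its lower end, own z towards the cap. In the rack its lower end is 10 mm and its cap's top 150 mm above the table.
- cartridge_mid (a point): Half way up the cartridge, on its axis, 70 mm from its lower end.
- vial_a: A shorter tube in the rack, same glass, cap and diameters, 95 mm long (top 105 mm above the table). Origin at the middle of its lower end. Stays in the rack.
- vial_b: Another 95 mm tube like vial_a. Stays in the rack.
- vial_c: Another 95 mm tube like vial_a. Stays in the rack.
- dish: Bystander: small white ceramic dish, 60 mm across, 20 mm high, loose. Origin at the middle of its underside.
- stopper: Bystander: dark rubber stopper, 32 mm across, 22 mm high, loose. Origin at the middle of its underside.
- canister: Bystander: white plastic bottle with a red cap, 80 mm across, 150 mm high, loose. Origin at the middle of its underside.
- beaker: Bystander: low glass beaker, 76 mm across, 75 mm high, loose. Origin at the middle of its underside.
- spanner: Bystander: steel spanner lying flat at the far side of the table, loose. Origin at the middle of its underside.

How it is judged (in metres and radians):
On the way, in this order (a step that is already met when the one before it is completed fails the run):
1. the viewing plate is folded over, white face up (value of joint flap above 2.9 rad), for 0.2 s.
2. the cartridge is drawn clear of the rack in the gripper (value of joint flap above 2.9 rad and height (world z) of cartridge above 0.08 m and contact force between the fingers and cartridge above 0.5 N), for 0.2 s.
At the end, for the whole second after the job is handed in: The plate lies folded over (hinge past 2.9 rad), and the cartridge is held still in the gripper, cap up, leaning 30 to 60 degrees from vertical, its lower end more than 130 mm above the table (about 90 mm above the plate) and its middle within 50 mm, seen from above, of the plate's middle (value of joint flap above 2.9 rad and contact force between the fingers and cartridge above 0.5 N and height (world z) of cartridge above 0.13 m and angle between cartridge's own z axis and vertical between 0.52 and 1.05 rad and horizontal distance between cartridge_mid and flap_mid below 0.05 m and linear speed of cartridge below 0.05 m/s and angular speed of cartridge below 0.3 rad/s); the arm keeps its last pose, push and grip.
It fails at once if another tube is moved more than 30 mm (distance of any of vial_a, vial_b, vial_c from where it was at the start of the episode above 0.03 m).
It fails at once if another loose thing on the table is moved more than 30 mm (distance of any of dish, stopper, canister, beaker, spanner from where it was at the start of the episode above 0.03 m).
It also fails if it takes over 64 s, if anything falls off the work surface, if the arm or the gripper's body presses on something with over 40 N, if the wrist force passes 120 N, or if a joint passes its speed limit or range.

## Robot

A 6-joint arm with a two-finger parallel gripper is mounted at the origin on the work surface. World frame = base frame: x ahead of the robot, y to its left, z up, the work surface at z = 0. Lengths are in mm, angles in rad, forces in N, time in s.
With the tool pointing down it reaches from about 325 to 850 mm from the base axis. Payload 4.4 kg.
Tool frame: the origin (TCP) lies at the very end of the fingers, on their centre line; the grasp point (between the pads) lies 19 mm behind it; x points along the fingers, y is the direction in which the jaws open and shut, and the axes are right-handed (so a half turn about x gives the same grasp; the last joint's range is limited). The gripper opens to 94 mm and grips with 3 to 60 N. Pads are 16 mm wide; open, the fingers measure 119 mm over their backs; the gripper's body (75 mm by 177 mm) begins 78 mm behind the grasp point.
Start: joints at [1.052, 0.207, 1.542, -0, 1.393, -0.15], TCP at [207.295, 536.336, 205.447] pointing down, gripper open.
Joint ranges: [-2.73, 2.73], [-0.86, 2.22], [0.23, 2.46], [-1.11, 4.25], [0.08, 2.63], [-2.82, 2.82]. Speed limits (rad/s): [2.79, 2.79, 3.14, 3.14, 3.14, 3.14].

## Interface

Orientations are given as a unit quaternion [x, y, z, w].
In Python, from station import robot gives the robot as it stands.
- The arm moves only by the tool move_arm, never from a script. Its argument "series" is a list of rows, each an object of numbers: "hand": the finger opening in cm, from 0 to 9.4; "tx", "ty", "tz": the shift along the tool's x, y, z in cm; "roll": the turn about the tool's x in rad. A call has exactly 8 rows; each row shifts and turns the pose as measured when the row begins, along the tool's axes as they then stand; what a row does not reach is not made up. A row lasts 1/10 s, in which the tool goes at most 50 mm and 8.59 degrees, less where a joint would pass 70% of its speed; a pose out of reach is approached as far as the arm can. A call is refused whole if a number of a shift passes 5 or a number of a turn 0.15, either way. A call with a gripper value outside its range is refused whole. The fingers move at their own pace and stop on an object; "force" is the grip in N (left out, the last holds). Time passes only in rows, so rows that do not move let the fingers close, or fill a call up. It gives the time, the measured TCP pose, the force and the opening at its end, in the units of the state.
- robot.sense(): the state, without advancing time (a new reading comes with each control period).
- robot.get_image(name): name is "scene" or "top" or "wrist"; returns (picture, depth): 480x640x3 uint8, red, green, blue; 480x640 float32, mm along the optical axis (not along the pixel's ray), 0 where there is no reading.
- robot.camera_params(name): a dict with "vertical_fov" (degrees; the focal length in pixels is half the picture's height over the tangent of half this angle, whatever the lens; pixels are square), "cx", "cy" (the principal point, pixels), "cam_to_world" (4x4, takes a point from camera to world coordinates). Camera axes: x right, y down, z forward; pixel columns grow to the right and rows downward; lengths in mm; the calibration is good to about 2 mm. A picture is of the moment at which its call begins: read the wrist's pose just before it. camera_params takes no time and is no camera call; for the wrist camera it gives the pose at the moment of the call.
- robot.sign_off(): hands the job in, once; it reports no verdict.
The state is a dict: "t": time; "joint_pos": joint angles; "joint_velocities": joint speeds; "tau": joint torques, N m; "tool_pos": TCP position; "ee_rot": TCP orientation; "force": force on the tool from outside, world axes, zero at the start; "torque": the same for the moment, N m; "gripper_width": finger opening in mm.
Only numpy, scipy, OpenCV 4.12 (cv2) and the standard library are available. Lean on these libraries where they do the work, as an engineer would, in place of code of your own. Each camera call takes 0.05 s, during which the arm holds its last target. There are 200 camera calls.

## Working session

There is one attempt and no reset: what is moved stays moved. The work goes in short steps, Python scripts to look and compute and a tool call to move; the robot and the scene stay as the last step left them, time stands still between calls to the robot, and variables do not carry over. Pictures are saved under pics/ and viewed, on a budget of 10 in all, crops included, one or two more only if the job needs it, and the job is handed in when it is done.

Besides the shell and the picture viewer there is one more tool, called after "Call:" in YAML: its name, and indented under it one key for each argument. move_arm: Moves the arm, as the interface text tells. Its arguments: {"type":"object","properties":{"series":{"type":"array"},"force":{"type":"number"}},"required":["series"]}

```bash
mkdir -p pics; ls
cat > h.py <<'E'
import numpy as np, cv2
from station import robot
from scipy.spatial.transform import Rotation as R
def shot(n,f):
    p=robot.camera_params(n); im,d=robot.get_image(n)
    cv2.imwrite(f'pics/{f}.png',im[:,:,::-1]); np.savez(f'pics/{f}.npz',im=im,d=d,M=p['cam_to_world'],k=[240/np.tan(np.radians(p['vertical_fov']/2)),p['cx'],p['cy']])
    return im,d,p
def cloud(f):
    z=np.load(f'pics/{f}.npz'); d=z['d'].astype(float); F,cx,cy=z['k']
    v,u=np.mgrid[:480,:640]; P=np.stack([(u-cx)/F*d,(v-cy)/F*d,d],-1)
    W=P@z['M'][:3,:3].T+z['M'][:3,3]; W[d==0]=np.nan
    return z['im'],W
def ray(f,u,v,h):
    z=np.load(f'pics/{f}.npz'); F,cx,cy=z['k']; M=z['M']
    r=M[:3,:3]@[(u-cx)/F,(v-cy)/F,1]; return M[:3,3]+r*(h-M[2,3])/r[2]
E
python3 - <<'E'
from h import *
s=robot.sense();print(s)
shot('top','top1');shot('scene','sc1')
for n in('top','scene'):
    p=robot.camera_params(n);print(n,p)
a=cv2.imread('pics/top1.png');b=cv2.imread('pics/sc1.png')
E
```

```text
pics
{'t': 0.0, 'joint_pos': array([ 1.05151856e+00,  2.07417470e-01,  1.54293890e+00, -2.29985595e-05,
        1.39350232e+00, -1.50464177e-01]), 'joint_velocities': array([ 0.00085953,  0.000827  ,  0.00144655, -0.00240635, -0.00109413,
       -0.00087019]), 'tau': array([ 2.36808541e-03, -3.70868111e+01, -2.81425327e+01,  6.99958415e-02,
        3.58725863e-02, -1.52975258e-04]), 'tool_pos': array([206.88618335, 535.62623566, 204.29940157]), 'ee_rot': array([ 0.12889672,  0.69537349, -0.13041531,  0.694862  ]), 'force': array([-1.09661456, -0.60192039, -0.40091673]), 'torque': array([-0.00399532,  0.02994704,  0.02697795]), 'gripper_width': 94.1147401278175}
top {'vertical_fov': 51.24108662962641, 'cx': 325.24275617428566, 'cy': 238.6299759728536, 'cam_to_world': array([[ 2.49849786e-02, -9.96805345e-01,  7.58607640e-02,
         5.30171797e+02],
       [-9.99684901e-01, -2.47292607e-02,  4.30850618e-03,
         1.20146505e+01],
       [-2.41876138e-03, -7.59445082e-02, -9.97109112e-01,
         9.92858999e+02],
       [ 0.00000000e+00,  0.00000000e+00,  0.00000000e+00,
         1.00000000e+00]])}
scene {'vertical_fov': 45.24505989570284, 'cx': 317.90945076156123, 'cy': 243.47238849694364, 'cam_to_world': array([[-6.77164657e-01,  4.85356624e-01, -5.53061457e-01,
         1.14586282e+03],
       [ 7.35831419e-01,  4.46264601e-01, -5.09313291e-01,
         5.36641020e+02],
       [-3.86829522e-04, -7.51848957e-01, -6.59335269e-01,
         7.50466371e+02],
       [ 0.00000000e+00,  0.00000000e+00,  0.00000000e+00,
         1.00000000e+00]])}
```

View pics/top1.png

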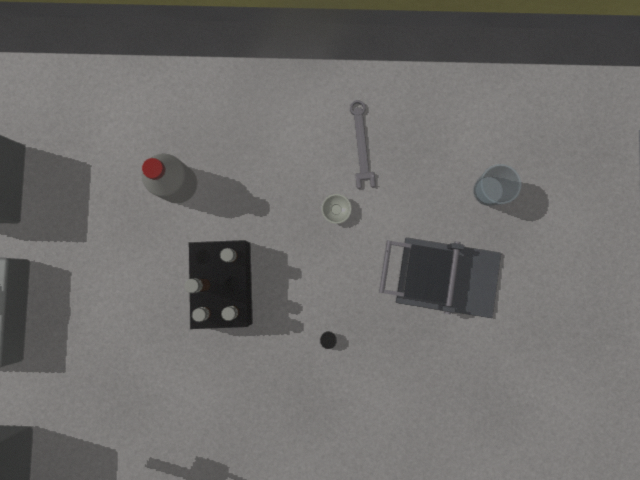

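View pics/sc1.png

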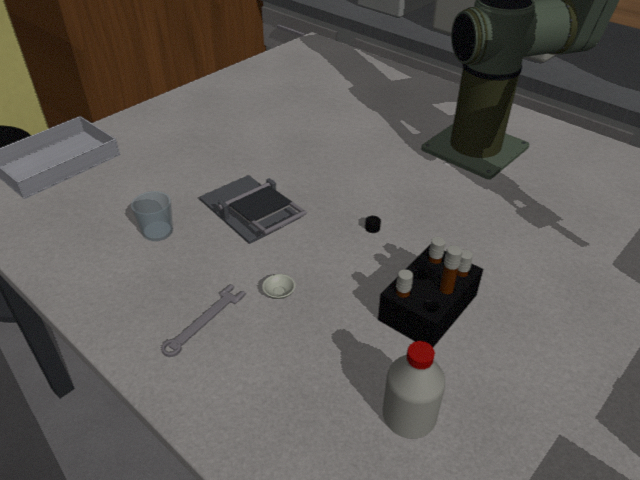

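Top view: stand at right, handle bar (388,243)–(384,293), hinge about (457,247)–(449,308). The rack is on the left, with the tall tube's cap at (195,285). The stopper, dish, canister and beaker are all clear of the plate.

Run:
```python
from h import *
im,W=cloud('top1')
for n,(u,v) in dict(h1=(388,243),hm=(386,268),h2=(384,293),pl=(428,273),pl2=(410,272),pl3=(442,275),foot=(485,280),hin1=(457,247),hinm=(455,278),hin2=(449,308),cap=(195,285),c2=(228,255),c3=(200,314),c4=(229,313),stop=(328,340),dish=(337,210),can=(153,168)).items():
    w=W[v-1:v+2,u-1:u+2].reshape(-1,3); print(n,np.round(np.nanmedian(w,0)), np.round(np.nanmax(w[:,2])))
def rect(m,lab):
    q=W[m][:,:2].astype(np.float32); r=cv2.minAreaRect(q); print(lab,np.round(r[0]),np.round(r[1]),round(r[2],1))
x,y,z=W[...,0],W[...,1],W[...,2]
v,u=np.mgrid[:480,:640]
box=lambda a,b,c,d:(u>a)&(u<b)&(v>c)&(v<d)
rect(box(180,262,230,335)&(abs(z-65)<6),'rack')
rect(box(380,520,225,330)&(z>5)&(z<20),'foot')
rect(box(403,446,245,305)&(z>25)&(im.max(2)<70),'plate')
for nm,(a,b,c,d) in dict(cap=(180,207,275,297)).items():
    m=box(a,b,c,d)&(z>135); print(nm,m.sum(),np.nanmean(W[m],0) if m.any() else 0)
m=box(403,446,245,305)&(z>20)&(im.max(2)<70); q=W[m]; A=np.c_[q[:,:2],np.ones(len(q))]; print(np.linalg.lstsq(A,q[:,2],rcond=None)[0])
```

```text
h1 [ 597. -102.   48.] 52.0
hm [ 549. -100.   49.] 51.0
h2 [ 501. -100.    3.] 49.0
pl [ 542. -180.   45.] 47.0
pl2 [ 543. -145.   46.] 49.0
pl3 [ 539. -206.   43.] 46.0
foot [ 532. -299.   10.] 11.0
hin1 [ 592. -233.   46.] 49.0
hinm [ 534. -231.   40.] 45.0
hin2 [ 477. -219.   45.] 46.0
cap [511. 232. 149.] 151.0
c2 [564. 188. 104.] 107.0
c3 [459. 233. 104.] 106.0
c4 [463. 182. 105.] 108.0
stop [409.   6.  22.] 23.0
dish [663.  -6.   5.] 8.0
can [708. 313. 149.] 151.0
rack [512. 213.] [160. 106.] 3.7
foot [ 535. -232.] [195. 267.] 2.4
plate [ 542. -179.] [ 81. 100.] 82.9
cap 186 [510.53952361 237.18315481 147.92681442]
[7.72641244e-03 4.85388659e-02 4.90816656e+01]
```

```bash
cat >> h.py <<'E'
def go(*targets,ydir=None):
    s=robot.sense(); r=R.from_quat(s['ee_rot']); m=r.as_matrix(); p=s['tool_pos']
    print('t %.2f'%s['t'],'tcp',np.round(p,1),'ydir',np.round(m[:,1],3),'zdir',np.round(m[:,2],3),'xdir',np.round(m[:,0],3),'F',np.round(s['force'],1),'w %.1f'%s['gripper_width'],'q',np.round(s['joint_pos'],2))
    if ydir is not None:
        a=m.T@np.array(ydir); t=np.arctan2(a[2],a[1]); t=(t+np.pi/2)%np.pi-np.pi/2; print('roll',round(t,3)); m=m@R.from_euler('x',t).as_matrix()
    for q in targets:
        print('->',q,'shift cm after roll',np.round(m.T@(np.array(q)-p)/10,2)); p=np.array(q)
E
python3 -c "
from h import *
go([552,-98,120],[552,-98,30],ydir=[.122,.992,0])"
```

```text
t 0.10 tcp [206.9 535.7 204.4] ydir [ 0.36   0.933 -0.002] zdir [ 0.933 -0.36  -0.   ] xdir [-0.001 -0.002 -1.   ] F [ 0.   1.1 -0.4] w 94.0 q [ 1.05  0.21  1.54  0.    1.39 -0.15]
roll -0.246
-> [552, -98, 120] shift cm after roll [  8.52 -58.67  41.99]
-> [552, -98, 30] shift cm after roll [9.   0.02 0.01]
```

Call:
move_arm:
  series:
    - {"roll": -0.123, "hand": 3}
    - {"roll": -0.123, "hand": 3}
    - {"ty": -4, "tz": 2.9}
    - {"ty": -4, "tz": 2.9}
    - {"ty": -4, "tz": 2.9}
    - {"ty": -4, "tz": 2.9}
    - {"ty": -4, "tz": 2.9}
    - {"ty": -4, "tz": 2.9}

```text
$.series[0]: bad value
```

Call:
move_arm:
  series:
    - {"ty": -4, "tz": 2.9, "hand": 3}
    - {"ty": -4, "tz": 2.9}
    - {"ty": -4, "tz": 2.9}
    - {"ty": -4, "tz": 2.9}
    - {"ty": -4, "tz": 2.9}
    - {"ty": -4, "tz": 2.9}
    - {"ty": -4, "tz": 2.9}
    - {"ty": -2, "tz": 1.5}

```text
$.series[0]: bad value
```

```bash
python3 -c "
from h import *
go([552,-98,120],[552,-98,30],ydir=[.122,.992,0])"
```

```text
t 0.10 tcp [206.9 535.7 204.4] ydir [ 0.36   0.933 -0.002] zdir [ 0.933 -0.36  -0.   ] xdir [-0.001 -0.002 -1.   ] F [ 0.   1.1 -0.4] w 94.0 q [ 1.05  0.21  1.54  0.    1.39 -0.15]
roll -0.246
-> [552, -98, 120] shift cm after roll [  8.52 -58.67  41.99]
-> [552, -98, 30] shift cm after roll [9.   0.02 0.01]
```

Call:
move_arm:
  series:
    - {"hand": 3, "tx": 0, "ty": 0, "tz": 0, "roll": -0.123}
    - {"hand": 3, "tx": 0, "ty": 0, "tz": 0, "roll": -0.123}
    - {"hand": 3, "tx": 0, "ty": -4, "tz": 2.9, "roll": 0}
    - {"hand": 3, "tx": 0, "ty": -4, "tz": 2.9, "roll": 0}
    - {"hand": 3, "tx": 0, "ty": -4, "tz": 2.9, "roll": 0}
    - {"hand": 3, "tx": 0, "ty": -4, "tz": 2.9, "roll": 0}
    - {"hand": 3, "tx": 0, "ty": -4, "tz": 2.9, "roll": 0}
    - {"hand": 3, "tx": 0, "ty": -4, "tz": 2.9, "roll": 0}

```text
t: 0.9
tool_pos: [351.7, 275.0, 200.0]
ee_rot: [0.033, 0.708, -0.037, 0.704]
force: [1.0, 0.1, -0.4]
gripper_width: 33.5
```

Call:
move_arm:
  series:
    - {"hand": 3, "tx": 0, "ty": -4, "tz": 2.9, "roll": 0}
    - {"hand": 3, "tx": 0, "ty": -4, "tz": 2.9, "roll": 0}
    - {"hand": 3, "tx": 0, "ty": -4, "tz": 2.9, "roll": 0}
    - {"hand": 3, "tx": 0, "ty": -4, "tz": 2.9, "roll": 0}
    - {"hand": 3, "tx": 0, "ty": -4, "tz": 2.9, "roll": 0}
    - {"hand": 3, "tx": 0, "ty": -4, "tz": 2.9, "roll": 0}
    - {"hand": 3, "tx": 0, "ty": -4, "tz": 2.9, "roll": 0}
    - {"hand": 3, "tx": 0, "ty": -2, "tz": 1.4, "roll": 0}

```text
t: 1.7
tool_pos: [537.1, -54.6, 198.3]
ee_rot: [0.034, 0.709, -0.038, 0.704]
force: [0.4, -0.6, 0.3]
gripper_width: 30.3
```

```bash
python3 -c "
from h import *
go([552,-98,120],[552,-98,30],ydir=[.122,.992,0])"
```

```text
t 1.70 tcp [537.1 -54.6 198.3] ydir [ 0.102  0.995 -0.006] zdir [ 0.995 -0.103 -0.007] xdir [-0.007 -0.005 -1.   ] F [ 0.4 -0.6  0.3] w 30.3 q [-0.26  0.14  1.63 -0.01  1.37 -1.72]
roll 0.02
-> [552, -98, 120] shift cm after roll [ 7.84 -4.07  2.06]
-> [552, -98, 30] shift cm after roll [9.   0.06 0.06]
```

Call:
move_arm:
  series:
    - {"hand": 2.8, "tx": 2, "ty": -2, "tz": 1, "roll": 0.02}
    - {"hand": 2.8, "tx": 2, "ty": -2, "tz": 1, "roll": 0}
    - {"hand": 2.8, "tx": 2, "ty": 0, "tz": 0, "roll": 0}
    - {"hand": 2.8, "tx": 1, "ty": 0, "tz": 0, "roll": 0}
    - {"hand": 2.8, "tx": 0, "ty": 0, "tz": 0, "roll": 0}
    - {"hand": 2.8, "tx": 0, "ty": 0, "tz": 0, "roll": 0}
    - {"hand": 2.8, "tx": 0, "ty": 0, "tz": 0, "roll": 0}
    - {"hand": 2.8, "tx": 0, "ty": 0, "tz": 0, "roll": 0}

```text
t: 2.5
tool_pos: [554.1, -102.9, 126.3]
ee_rot: [0.043, 0.708, -0.048, 0.704]
force: [-0.1, -0.1, -0.5]
gripper_width: 27.7
```

```bash
python3 -c "
from h import *
go([552,-98,120],[552,-98,30],ydir=[.122,.992,0])
shot('wrist','w1')
im,W=cloud('w1')
m=(W[...,2]>38)&(W[...,2]<58)&(W[...,1]>-120)&(W[...,1]<-80)&(W[...,0]>480)&(W[...,0]<620)
q=W[m];print(m.sum(),q.mean(0),q.min(0),q.max(0)); c=q[(abs(q[:,0]-550)<30)]; print(len(c),np.median(c,0),c.min(0),c.max(0)); print(np.polyfit(c[:,0],c[:,1],1))
"
```

```text
t 2.50 tcp [ 554.1 -102.9  126.3] ydir [ 0.128  0.992 -0.007] zdir [ 0.992 -0.129 -0.005] xdir [-0.006 -0.006 -1.   ] F [-0.1 -0.1 -0.5] w 27.7 q [-0.33  0.26  1.64 -0.01  1.24 -1.77]
roll -0.007
-> [552, -98, 120] shift cm after roll [ 0.62  0.47 -0.26]
-> [552, -98, 30] shift cm after roll [9.   0.06 0.05]
2755 [ 545.18778347 -100.29692568   48.5164016 ] [ 497.78122213 -119.97756041   39.89740756] [600.89614852 -86.35002493  52.21149768]
1278 [548.45342196 -97.47324478  49.14713993] [ 520.18695587 -106.01016342   44.21313742] [579.97167539 -89.07556003  52.12328828]
[ -0.13228322 -24.82289774]
```

View pics/w1.png

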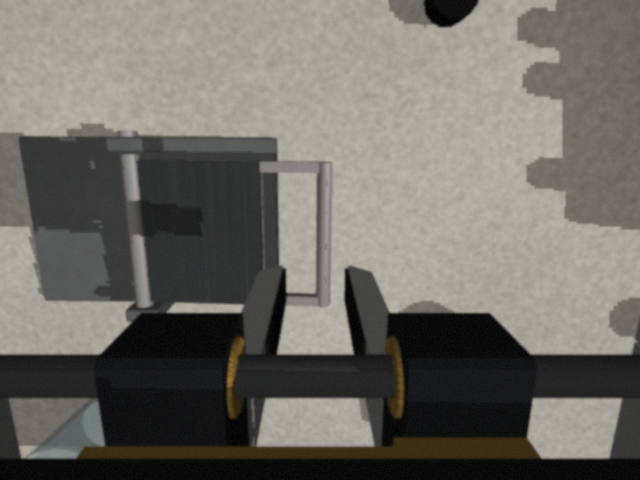

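Wrist view: the bar runs from (325,165) to (318,303), its middle at about (552,-98) with its top at z 49. The fingers straddle its line, so I'll descend and pinch.

Call:
move_arm:
  series:
    - {"hand": 2.8, "tx": 2, "ty": 0.5, "tz": -0.3, "roll": 0}
    - {"hand": 2.8, "tx": 2, "ty": 0, "tz": 0, "roll": 0}
    - {"hand": 2.8, "tx": 2, "ty": 0, "tz": 0, "roll": 0}
    - {"hand": 2.8, "tx": 2, "ty": 0, "tz": 0, "roll": 0}
    - {"hand": 2.8, "tx": 1.5, "ty": 0, "tz": 0, "roll": 0}
    - {"hand": 2.8, "tx": 0, "ty": 0, "tz": 0, "roll": 0}
    - {"hand": 0.5, "tx": 0, "ty": 0, "tz": 0, "roll": 0}
    - {"hand": 0.5, "tx": 0, "ty": 0, "tz": 0, "roll": 0}
  force: 15

```text
t: 3.35
tool_pos: [558.9, -98.2, 37.5]
ee_rot: [0.04, 0.702, -0.048, 0.71]
force: [-0.0, -0.8, 0.6]
gripper_width: 15.3
```

Call:
move_arm:
  series:
    - {"hand": 0.5, "tx": 0, "ty": 0, "tz": 0, "roll": 0}
    - {"hand": 0.5, "tx": 0, "ty": 0, "tz": 0, "roll": 0}
    - {"hand": 0.5, "tx": 0, "ty": 0, "tz": 0, "roll": 0}
    - {"hand": 0.5, "tx": 0, "ty": 0, "tz": 0, "roll": 0}
    - {"hand": 0.5, "tx": 0, "ty": 0, "tz": 0, "roll": 0}
    - {"hand": 0.5, "tx": -0.5, "ty": 0, "tz": 0, "roll": 0}
    - {"hand": 0.5, "tx": -0.5, "ty": 0, "tz": 0, "roll": 0}
    - {"hand": 0.5, "tx": 0, "ty": 0, "tz": 0, "roll": 0}

```text
t: 4.15
tool_pos: [559.3, -99.7, 49.9]
ee_rot: [0.039, 0.701, -0.049, 0.71]
force: [-0.9, 0.3, -0.4]
gripper_width: 9.7
```

```bash
python3 -c "
from h import *
go([552,-98,30])
a0=.1
for k in range(1,25):
  a=a0+k*.125
  f=lambda a:np.array([-13*np.sin(0),13*np.cos(a),13*np.sin(a)])
  d=f(a)-f(a-.125); print(round(a,2),'ty %.2f tx %.2f'%(d[1],-d[2]))
"
```

```text
t 4.15 tcp [559.3 -99.7  49.9] ydir [ 0.125  0.992 -0.013] zdir [ 0.992 -0.125  0.014] xdir [ 0.013 -0.014 -1.   ] F [-0.9  0.3 -0.4] w 9.7 q [-0.32  0.36  1.7  -0.01  1.07 -1.76]
-> [552, -98, 30] shift cm after roll [ 1.98  0.1  -0.77]
0.23 ty -0.26 tx -1.60
0.35 ty -0.46 tx -1.56
0.47 ty -0.65 tx -1.49
0.6 ty -0.83 tx -1.39
0.72 ty -1.00 tx -1.28
0.85 ty -1.15 tx -1.15
0.97 ty -1.28 tx -0.99
1.1 ty -1.40 tx -0.83
1.23 ty -1.49 tx -0.64
1.35 ty -1.56 tx -0.45
1.48 ty -1.60 tx -0.26
1.6 ty -1.62 tx -0.05
1.73 ty -1.62 tx 0.15
1.85 ty -1.59 tx 0.35
1.98 ty -1.53 tx 0.54
2.1 ty -1.45 tx 0.73
2.23 ty -1.35 tx 0.91
2.35 ty -1.22 tx 1.07
2.48 ty -1.08 tx 1.21
2.6 ty -0.92 tx 1.34
2.73 ty -0.75 tx 1.44
2.85 ty -0.56 tx 1.52
2.98 ty -0.37 tx 1.58
3.1 ty -0.17 tx 1.62
```

Call:
move_arm:
  series:
    - {"hand": 2.4, "tx": 0, "ty": 0, "tz": 0, "roll": 0}
    - {"hand": 2.4, "tx": 0, "ty": 0, "tz": -0.4, "roll": 0}
    - {"hand": 2.4, "tx": 0, "ty": 0, "tz": 0, "roll": 0}
    - {"hand": 2.4, "tx": 0.6, "ty": 0, "tz": 0, "roll": 0}
    - {"hand": 2.4, "tx": 0.6, "ty": 0, "tz": 0, "roll": 0}
    - {"hand": 0.5, "tx": 0.3, "ty": 0, "tz": 0, "roll": 0}
    - {"hand": 0.5, "tx": 0, "ty": 0, "tz": 0, "roll": 0}
    - {"hand": 0.5, "tx": 0, "ty": 0, "tz": 0, "roll": 0}
  force: 20

```text
t: 4.95
tool_pos: [556.7, -99.5, 35.3]
ee_rot: [0.039, 0.7, -0.049, 0.712]
force: [-0.4, -3.2, 0.8]
gripper_width: 9.2
```

Call:
move_arm:
  series:
    - {"hand": 0.5, "tx": 0, "ty": 0, "tz": 0, "roll": 0}
    - {"hand": 0.5, "tx": 0, "ty": 0, "tz": 0, "roll": 0}
    - {"hand": 0.5, "tx": 0, "ty": 0, "tz": 0, "roll": 0}
    - {"hand": 0.5, "tx": 0, "ty": 0, "tz": 0, "roll": 0}
    - {"hand": 0.5, "tx": 0, "ty": 0, "tz": 0, "roll": 0}
    - {"hand": 0.5, "tx": 0, "ty": 0, "tz": 0, "roll": 0}
    - {"hand": 0.5, "tx": 0, "ty": 0, "tz": 0, "roll": 0}
    - {"hand": 0.5, "tx": 0, "ty": 0, "tz": 0, "roll": 0}

```text
t: 5.75
tool_pos: [556.7, -99.5, 35.2]
ee_rot: [0.039, 0.7, -0.049, 0.712]
force: [-0.8, -1.7, -0.4]
gripper_width: 9.5
```

```bash
python3 -c "
from h import *
shot('scene','s2'); im,W=cloud('s2')
z=W[...,2];m=(abs(W[...,0]-540)<40)&(abs(W[...,1]+180)<30)&(z>30)&(im.max(2)<70)
q=W[m];print(len(q),np.linalg.lstsq(np.c_[q[:,:2],np.ones(len(q))],q[:,2],rcond=None)[0])
go([552,-98,30])
cv2.imwrite('pics/s2c.png',cv2.resize(im[140:300,160:400,::-1],(720,480)))
"
```

```text
895 [   1.62470955    2.61209837 -322.26101007]
t 5.80 tcp [556.7 -99.5  35.2] ydir [ 0.125  0.992 -0.013] zdir [ 0.992 -0.125  0.017] xdir [ 0.016 -0.015 -1.   ] F [-1.  -1.2 -1.2] w 9.2 q [-0.32  0.37  1.72 -0.01  1.03 -1.76]
-> [552, -98, 30] shift cm after roll [ 0.51  0.09 -0.49]
```

View pics/s2c.png

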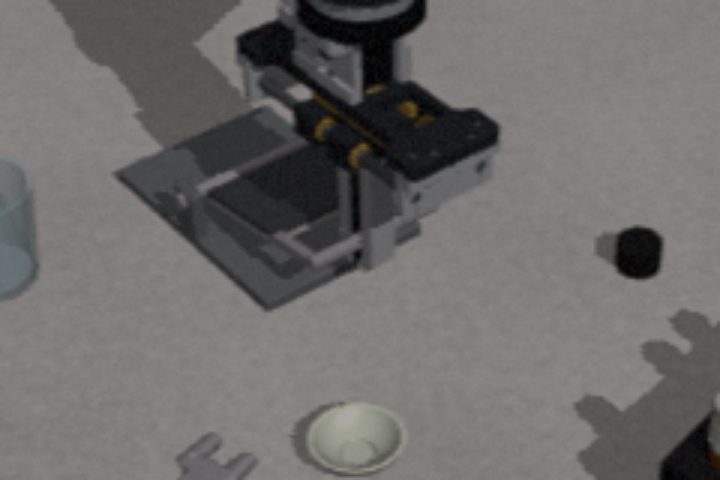

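The bar sits between the fingers. Next is the first part of the arc.

Call:
move_arm:
  series:
    - {"hand": 0.5, "tx": -1.6, "ty": -0.3, "tz": 0, "roll": 0}
    - {"hand": 0.5, "tx": -1.6, "ty": -0.45, "tz": 0, "roll": 0}
    - {"hand": 0.5, "tx": -1.5, "ty": -0.65, "tz": 0, "roll": 0}
    - {"hand": 0.5, "tx": -1.4, "ty": -0.8, "tz": 0, "roll": 0}
    - {"hand": 0.5, "tx": 0, "ty": 0, "tz": 0, "roll": 0}
    - {"hand": 0.5, "tx": 0, "ty": 0, "tz": 0, "roll": 0}
    - {"hand": 0.5, "tx": 0, "ty": 0, "tz": 0, "roll": 0}
    - {"hand": 0.5, "tx": 0, "ty": 0, "tz": 0, "roll": 0}

```text
t: 6.6
tool_pos: [553.4, -124.6, 98.2]
ee_rot: [0.038, 0.699, -0.051, 0.713]
force: [0.2, -3.4, -1.7]
gripper_width: 9.0
```

```bash
cat >> h.py <<'E'
def plan(depth=10,n=8,st=.125,H=(536,-227),ang=None):
    s=robot.sense(); m=R.from_quat(s['ee_rot']).as_matrix(); p=s['tool_pos']; u=np.array([.125,.992])
    y=(p[:2]-H)@u; z=p[2]+depth-38; a=np.arctan2(z,y); print('r',np.hypot(y,z),'a',a)
    c=np.array([y,z])
    for k in range(1,n+1):
        b=a+k*st; t=130*np.array([np.cos(b),np.sin(b)]); w=np.array([u[0]*(t-c)[0],u[1]*(t-c)[0],(t-c)[1]]); print(round(b,2),np.round(m.T@w/10,2)); c=t
E
python3 -c "
from h import *
go([552,-98,30]);plan(15)"
```

```text
t 6.60 tcp [ 553.4 -124.6   98.2] ydir [ 0.126  0.992 -0.017] zdir [ 0.992 -0.125  0.021] xdir [ 0.019 -0.019 -1.   ] F [ 0.2 -3.4 -1.7] w 9.0 q [-0.37  0.29  1.68 -0.01  1.15 -1.81]
-> [552, -98, 30] shift cm after roll [ 6.77  2.74 -0.62]
r 128.15258015765076 a 0.6275441073703334
0.75 [-1.35 -0.91  0.03]
0.88 [-1.09 -1.2   0.02]
1.0 [-0.94 -1.33  0.02]
1.13 [-0.76 -1.43  0.02]
1.25 [-0.58 -1.52  0.01]
1.38 [-0.38 -1.58  0.01]
1.5 [-0.18 -1.61  0.01]
1.63 [ 0.02 -1.62  0.  ]
```

Call:
move_arm:
  series:
    - {"hand": 0.5, "tx": -1.35, "ty": -0.9, "tz": 0, "roll": 0}
    - {"hand": 0.5, "tx": -1.1, "ty": -1.2, "tz": 0, "roll": 0}
    - {"hand": 0.5, "tx": -0.95, "ty": -1.3, "tz": 0, "roll": 0}
    - {"hand": 0.5, "tx": -0.75, "ty": -1.45, "tz": 0, "roll": 0}
    - {"hand": 0.5, "tx": -0.6, "ty": -1.5, "tz": 0, "roll": 0}
    - {"hand": 0.5, "tx": -0.4, "ty": -1.6, "tz": 0, "roll": 0}
    - {"hand": 0.5, "tx": -0.2, "ty": -1.6, "tz": 0, "roll": 0}
    - {"hand": 0.5, "tx": 0, "ty": 0, "tz": 0, "roll": 0}

```text
t: 7.4
tool_pos: [540.2, -220.8, 153.4]
ee_rot: [0.04, 0.698, -0.048, 0.713]
force: [1.8, -2.2, -3.3]
gripper_width: 9.3
```

```bash
python3 -c "
from h import *
go([552,-98,30]);plan(15,n=9)"
```

```text
t 7.40 tcp [ 540.2 -220.8  153.4] ydir [ 0.124  0.992 -0.01 ] zdir [ 0.992 -0.123  0.021] xdir [ 0.02  -0.012 -1.   ] F [ 1.8 -2.2 -3.3] w 9.3 q [-0.54  0.26  1.59 -0.    1.27 -1.98]
-> [552, -98, 30] shift cm after roll [12.21 12.45 -0.61]
r 130.59300462183506 a 1.5195131271185798
1.64 [ 0.09 -1.63 -0.  ]
1.77 [ 0.24 -1.61 -0.01]
1.89 [ 0.43 -1.56 -0.01]
2.02 [ 0.63 -1.5  -0.02]
2.14 [ 0.81 -1.41 -0.02]
2.27 [ 0.98 -1.3  -0.02]
2.39 [ 1.13 -1.16 -0.03]
2.52 [ 1.27 -1.01 -0.03]
2.64 [ 1.38 -0.85 -0.03]
```

Call:
move_arm:
  series:
    - {"hand": 0.5, "tx": 0.1, "ty": -1.6, "tz": 0, "roll": 0}
    - {"hand": 0.5, "tx": 0.25, "ty": -1.6, "tz": 0, "roll": 0}
    - {"hand": 0.5, "tx": 0.45, "ty": -1.55, "tz": 0, "roll": 0}
    - {"hand": 0.5, "tx": 0.65, "ty": -1.5, "tz": 0, "roll": 0}
    - {"hand": 0.5, "tx": 0.8, "ty": -1.4, "tz": 0, "roll": 0}
    - {"hand": 0.5, "tx": 1.0, "ty": -1.3, "tz": 0, "roll": 0}
    - {"hand": 0.5, "tx": 1.1, "ty": -1.15, "tz": 0, "roll": 0}
    - {"hand": 0.5, "tx": 0, "ty": 0, "tz": 0, "roll": 0}

```text
t: 8.2
tool_pos: [525.1, -329.3, 105.2]
ee_rot: [0.042, 0.7, -0.046, 0.711]
force: [2.6, -0.1, -1.6]
gripper_width: 9.0
```

```bash
python3 -c "
from h import *
go([552,-98,30]);plan(15,n=8)"
```

```text
t 8.20 tcp [ 525.1 -329.3  105.2] ydir [ 0.125  0.992 -0.006] zdir [ 0.992 -0.124  0.016] xdir [ 0.015 -0.008 -1.   ] F [ 2.6 -0.1 -1.6] w 9.0 q [-0.7   0.38  1.53  0.    1.21 -2.15]
-> [552, -98, 30] shift cm after roll [ 7.39 23.32 -0.33]
r 131.62209279916905 a 2.4670438747667385
2.59 [ 1.43 -0.8  -0.02]
2.72 [ 1.44 -0.75 -0.02]
2.84 [ 1.52 -0.57 -0.02]
2.97 [ 1.58 -0.37 -0.03]
3.09 [ 1.61 -0.17 -0.03]
3.22 [ 1.62  0.03 -0.03]
3.34 [ 1.61  0.23 -0.03]
3.47 [ 1.57  0.43 -0.03]
```

Call:
move_arm:
  series:
    - {"hand": 0.5, "tx": 1.45, "ty": -0.8, "tz": 0, "roll": 0}
    - {"hand": 0.5, "tx": 1.45, "ty": -0.75, "tz": 0, "roll": 0}
    - {"hand": 0.5, "tx": 1.5, "ty": -0.55, "tz": 0, "roll": 0}
    - {"hand": 0.5, "tx": 1.6, "ty": -0.35, "tz": 0, "roll": 0}
    - {"hand": 0.5, "tx": 1.3, "ty": -0.1, "tz": 0, "roll": 0}
    - {"hand": 0.5, "tx": 0, "ty": 0, "tz": 0, "roll": 0}
    - {"hand": 0.5, "tx": 0, "ty": 0, "tz": 0, "roll": 0}
    - {"hand": 0.5, "tx": 0, "ty": 0, "tz": 0, "roll": 0}

```text
t: 9.0
tool_pos: [521.8, -355.7, 25.6]
ee_rot: [0.041, 0.702, -0.045, 0.71]
force: [-2.6, 4.3, 6.6]
gripper_width: 9.2
```

```bash
python3 -c "
from h import *
go([552,-98,30]);plan(15,n=2)"
```

```text
t 9.00 tcp [ 521.8 -355.7   25.6] ydir [ 0.122  0.993 -0.004] zdir [ 0.992 -0.122  0.012] xdir [ 0.011 -0.006 -1.   ] F [-2.6  4.3  6.6] w 9.2 q [-0.74  0.51  1.54  0.    1.08 -2.19]
-> [552, -98, 30] shift cm after roll [-0.55 25.94 -0.14]
r 129.46589090576242 a 3.1216491783935
3.25 [ 1.62  0.02 -0.02]
3.37 [ 1.6   0.28 -0.02]
```

Call:
move_arm:
  series:
    - {"hand": 2.4, "tx": 0, "ty": 0, "tz": 0, "roll": 0}
    - {"hand": 2.4, "tx": 0, "ty": 0, "tz": 0, "roll": 0}
    - {"hand": 2.4, "tx": 0, "ty": 0, "tz": 0, "roll": 0}
    - {"hand": 2.4, "tx": -2, "ty": 0, "tz": 0, "roll": 0}
    - {"hand": 2.4, "tx": -4, "ty": 0, "tz": 0, "roll": 0}
    - {"hand": 4, "tx": -5, "ty": 0, "tz": 0, "roll": 0}
    - {"hand": 4, "tx": -5, "ty": 0, "tz": 0, "roll": 0}
    - {"hand": 4, "tx": -5, "ty": 0, "tz": 0, "roll": 0}

```text
t: 9.8
tool_pos: [515.3, -353.6, 227.0]
ee_rot: [0.042, 0.707, -0.043, 0.704]
force: [0.7, -0.5, -0.3]
gripper_width: 39.3
```

```bash
python3 -c "
from h import *
shot('scene','s3'); im,W=cloud('s3')
m=(abs(W[...,0]-530)<60)&(abs(W[...,1]+275)<60)&(W[...,2]>30)&(W[...,2]<55)&(im.min(2)>115)
q=W[m];print(len(q),q.mean(0),cv2.minAreaRect(q[:,:2].astype(np.float32)),np.linalg.lstsq(np.c_[q[:,:2],np.ones(len(q))],q[:,2],rcond=None)[0])
go([510.5,238,230],ydir=[-.065,.998,0])
cv2.imwrite('pics/s3c.png',cv2.resize(im[100:340,140:500,::-1],(720,480)))
"
```

```text
902 [ 529.23042795 -273.7993741    42.75651604] ((526.8064575195312, -274.32318115234375), (83.18622589111328, 100.03102111816406), 81.69522094726562) [4.97380056e-04 6.47952520e-03 4.42673773e+01]
t 9.85 tcp [ 519.5 -357.4  238.6] ydir [ 0.12   0.993 -0.011] zdir [ 0.993 -0.12   0.011] xdir [ 0.009 -0.013 -1.   ] F [ 1.7 -2.5  5.4] w 39.7 q [-0.74  0.29  1.37 -0.    1.47 -2.19]
roll -0.185
-> [510.5, 238, 230] shift cm after roll [ 0.1  59.48  2.96]
```

View pics/s3c.png

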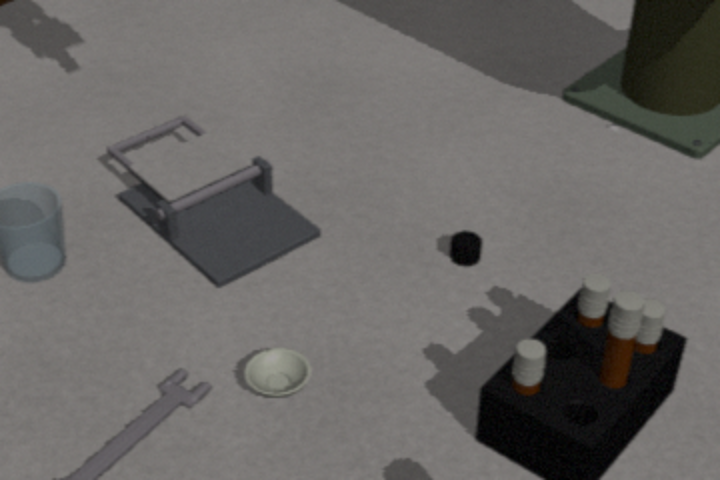

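Plate is white face up (crop 190,155), flat (slope 0.006), with its middle at about (529,-274). The bystanders haven't moved. Now to the rack, staying high.

Call:
move_arm:
  series:
    - {"hand": 4, "tx": 0, "ty": 0, "tz": 0, "roll": -0.093}
    - {"hand": 4, "tx": 0, "ty": 0, "tz": 0, "roll": -0.093}
    - {"hand": 4, "tx": 0, "ty": 4.5, "tz": 0.2, "roll": 0}
    - {"hand": 4, "tx": 0, "ty": 4.5, "tz": 0.2, "roll": 0}
    - {"hand": 4, "tx": 0, "ty": 4.5, "tz": 0.2, "roll": 0}
    - {"hand": 4, "tx": 0, "ty": 4.5, "tz": 0.2, "roll": 0}
    - {"hand": 4, "tx": 0, "ty": 4.5, "tz": 0.2, "roll": 0}
    - {"hand": 4, "tx": 0, "ty": 4.5, "tz": 0.2, "roll": 0}

```text
t: 10.65
tool_pos: [517.6, -92.4, 236.1]
ee_rot: [-0.034, 0.697, 0.009, 0.716]
force: [0.3, 0.2, 0.0]
gripper_width: 39.6
```

Call:
move_arm:
  series:
    - {"hand": 4, "tx": 0, "ty": 4.5, "tz": 0.2, "roll": 0}
    - {"hand": 4, "tx": 0, "ty": 4.5, "tz": 0.2, "roll": 0}
    - {"hand": 4, "tx": 0, "ty": 4.5, "tz": 0.2, "roll": 0}
    - {"hand": 4, "tx": 0, "ty": 4.5, "tz": 0.2, "roll": 0}
    - {"hand": 4, "tx": 0, "ty": 4.5, "tz": 0.2, "roll": 0}
    - {"hand": 4, "tx": 0, "ty": 2.5, "tz": 0.2, "roll": 0}
    - {"hand": 4, "tx": 0, "ty": 0, "tz": 0, "roll": 0}
    - {"hand": 4, "tx": 0, "ty": 0, "tz": 0, "roll": 0}

```text
t: 11.45
tool_pos: [515.3, 171.0, 225.0]
ee_rot: [-0.038, 0.693, 0.011, 0.72]
force: [-0.3, -0.3, 0.0]
gripper_width: 39.8
```

```bash
python3 -c "
from h import *
go([510.5,238,230],ydir=[-.065,.998,0])
"
```

```text
t 11.45 tcp [515.3 171.  225. ] ydir [-0.068  0.997 -0.039] zdir [0.997 0.07  0.036] xdir [ 0.039 -0.036 -0.999] F [-0.3 -0.3  0. ] w 39.8 q [ 0.19  0.11  1.62 -0.04  1.39 -1.44]
roll 0.005
-> [510.5, 238, 230] shift cm after roll [-0.76  6.69 -0.03]
```

Call:
move_arm:
  series:
    - {"hand": 4, "tx": 0, "ty": 4, "tz": 0, "roll": 0}
    - {"hand": 4, "tx": 0, "ty": 2.5, "tz": 0, "roll": 0}
    - {"hand": 4, "tx": 0, "ty": 0, "tz": 0, "roll": 0}
    - {"hand": 4, "tx": 0, "ty": 0, "tz": 0, "roll": 0}
    - {"hand": 4, "tx": 0, "ty": 0, "tz": 0, "roll": 0}
    - {"hand": 4, "tx": 0, "ty": 0, "tz": 0, "roll": 0}
    - {"hand": 4, "tx": 0, "ty": 0, "tz": 0, "roll": 0}
    - {"hand": 4, "tx": 0, "ty": 0, "tz": 0, "roll": 0}

```text
t: 12.25
tool_pos: [514.7, 225.5, 222.2]
ee_rot: [-0.035, 0.692, 0.004, 0.721]
force: [0.1, -0.7, -0.3]
gripper_width: 40.3
```

```bash
python3 -c "
from h import *
go([510.5,238,180],[510.5,238,81],ydir=[-.065,.998,0])
shot('wrist','w4'); im,W=cloud('w4')
m=(abs(W[...,0]-510)<40)&(abs(W[...,1]-238)<40)&(W[...,2]>140)&(W[...,2]<156)&(im.min(2)>90)
q=W[m];print(len(q),cv2.minEnclosingCircle(q[:,:2].astype(np.float32)),q.mean(0),q.min(0),q.max(0))
"
```

```text
t 12.25 tcp [514.7 225.5 222.2] ydir [-0.054  0.998 -0.044] zdir [0.998 0.055 0.039] xdir [ 0.041 -0.042 -0.998] F [ 0.1 -0.7 -0.3] w 40.3 q [ 0.29  0.15  1.57 -0.05  1.39 -1.33]
roll -0.009
-> [510.5, 238, 180] shift cm after roll [ 4.14  1.46 -0.5 ]
-> [510.5, 238, 81] shift cm after roll [ 9.88  0.44 -0.38]
989 ((508.6693420410156, 240.0338592529297), 11.910323143005371) [508.08063399 239.98958783 149.6659417 ] [496.77067424 228.5063184  140.13318482] [520.49633517 251.7282274  151.77691179]
```

View pics/w4.png

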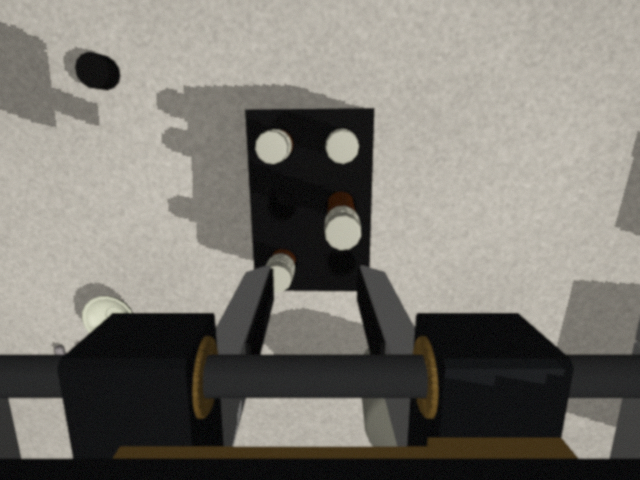

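Wrist view: tall cap at (343,230), which is (509,240) in world. Now aligning above it.

Call:
move_arm:
  series:
    - {"hand": 4, "tx": 1, "ty": 0.8, "tz": -0.3, "roll": 0}
    - {"hand": 4, "tx": 1.5, "ty": 0.8, "tz": -0.3, "roll": 0}
    - {"hand": 4, "tx": 1.5, "ty": 0, "tz": 0, "roll": 0}
    - {"hand": 4, "tx": 1, "ty": 0, "tz": 0, "roll": 0}
    - {"hand": 4, "tx": 0, "ty": 0, "tz": 0, "roll": 0}
    - {"hand": 4, "tx": 0, "ty": 0, "tz": 0, "roll": 0}
    - {"hand": 4, "tx": 0, "ty": 0, "tz": 0, "roll": 0}
    - {"hand": 4, "tx": 0, "ty": 0, "tz": 0, "roll": 0}

```text
t: 13.1
tool_pos: [509.1, 241.4, 168.3]
ee_rot: [-0.034, 0.692, 0.004, 0.721]
force: [-0.2, 0.4, -0.5]
gripper_width: 39.6
```

```bash
python3 -c "
from h import *
go([509.5,239,160],[509.5,239,81],ydir=[-.065,.998,0])
"
```

```text
t 13.10 tcp [509.1 241.4 168.3] ydir [-0.054  0.998 -0.043] zdir [0.998 0.056 0.039] xdir [ 0.042 -0.041 -0.998] F [-0.2  0.4 -0.5] w 39.6 q [ 0.32  0.2   1.63 -0.05  1.29 -1.29]
roll -0.009
-> [509.5, 239, 160] shift cm after roll [ 0.84 -0.21 -0.01]
-> [509.5, 239, 81] shift cm after roll [ 7.89  0.34 -0.31]
```

Call:
move_arm:
  series:
    - {"hand": 4, "tx": 2, "ty": 0, "tz": -0.1, "roll": 0}
    - {"hand": 4, "tx": 2, "ty": 0.1, "tz": -0.1, "roll": 0}
    - {"hand": 4, "tx": 2, "ty": 0, "tz": -0.1, "roll": 0}
    - {"hand": 4, "tx": 2, "ty": 0, "tz": 0, "roll": 0}
    - {"hand": 4, "tx": 1, "ty": 0, "tz": 0, "roll": 0}
    - {"hand": 4, "tx": 0, "ty": 0, "tz": 0, "roll": 0}
    - {"hand": 4, "tx": 0, "ty": 0, "tz": 0, "roll": 0}
    - {"hand": 4, "tx": 0, "ty": 0, "tz": 0, "roll": 0}

```text
t: 13.9
tool_pos: [517.0, 240.5, 83.7]
ee_rot: [-0.032, 0.687, 0.006, 0.726]
force: [-0.5, 0.2, 0.1]
gripper_width: 40.0
```

```bash
python3 -c "
from h import *
go([509.5,239,81],ydir=[-.065,.998,0])
"
```

```text
t 13.90 tcp [517.  240.5  83.7] ydir [-0.052  0.998 -0.039] zdir [0.997 0.055 0.055] xdir [ 0.057 -0.036 -0.998] F [-0.5  0.2  0.1] w 40.0 q [ 0.32  0.3   1.7  -0.06  1.1  -1.28]
roll -0.01
-> [509.5, 239, 81] shift cm after roll [ 0.23 -0.09 -0.77]
```

Call:
move_arm:
  series:
    - {"hand": 4, "tx": 0, "ty": 0, "tz": -0.6, "roll": 0}
    - {"hand": 4, "tx": 0, "ty": 0, "tz": 0, "roll": 0}
    - {"hand": 1.5, "tx": 0, "ty": 0, "tz": 0, "roll": 0}
    - {"hand": 1.5, "tx": 0, "ty": 0, "tz": 0, "roll": 0}
    - {"hand": 1.5, "tx": 0, "ty": 0, "tz": 0, "roll": 0}
    - {"hand": 1.5, "tx": 0, "ty": 0, "tz": 0, "roll": 0}
    - {"hand": 1.5, "tx": 0, "ty": 0, "tz": 0, "roll": 0}
    - {"hand": 1.5, "tx": 0, "ty": 0, "tz": 0, "roll": 0}
  force: 12

```text
t: 14.7
tool_pos: [512.6, 241.1, 86.7]
ee_rot: [-0.032, 0.685, 0.006, 0.728]
force: [-0.5, 0.3, 0.3]
gripper_width: 23.9
```

```bash
python3 -c "
from h import *
go([509.5,239,81],[509.5,239,170],[630,247,170])
"
```

```text
t 14.70 tcp [512.6 241.1  86.7] ydir [-0.053  0.998 -0.037] zdir [0.997 0.055 0.061] xdir [ 0.063 -0.034 -0.997] F [-0.5  0.3  0.3] w 23.9 q [ 0.32  0.29  1.71 -0.06  1.1  -1.28]
-> [509.5, 239, 81] shift cm after roll [ 0.56 -0.18 -0.35]
-> [509.5, 239, 170] shift cm after roll [-8.88 -0.33  0.54]
-> [630, 247, 170] shift cm after roll [ 0.73  0.17 12.05]
```

Width 23.9 means the pads are on the cap's edge, so I'll regrip about 12 mm lower, on the glass.

Call:
move_arm:
  series:
    - {"hand": 3.8, "tx": 0, "ty": 0, "tz": 0, "roll": 0}
    - {"hand": 3.8, "tx": 0, "ty": 0, "tz": 0, "roll": 0}
    - {"hand": 3.8, "tx": 0.7, "ty": 0, "tz": -0.3, "roll": 0}
    - {"hand": 3.8, "tx": 0.7, "ty": 0, "tz": -0.1, "roll": 0}
    - {"hand": 3.8, "tx": 0, "ty": 0, "tz": 0, "roll": 0}
    - {"hand": 3.8, "tx": 0, "ty": 0, "tz": 0, "roll": 0}
    - {"hand": 3.8, "tx": 0, "ty": 0, "tz": 0, "roll": 0}
    - {"hand": 3.8, "tx": 0, "ty": 0, "tz": 0, "roll": 0}

```text
t: 15.5
tool_pos: [508.6, 240.1, 70.3]
ee_rot: [-0.032, 0.685, 0.006, 0.728]
force: [0.1, -0.0, -1.8]
gripper_width: 37.9
```

```bash
python3 -c "
from h import *
go([510,239,74])
"
```

```text
t 15.50 tcp [508.6 240.1  70.3] ydir [-0.053  0.998 -0.038] zdir [0.997 0.055 0.059] xdir [ 0.061 -0.035 -0.998] F [ 0.1 -0.  -1.8] w 37.9 q [ 0.32  0.3   1.73 -0.06  1.07 -1.28]
-> [510, 239, 74] shift cm after roll [-0.36 -0.13  0.16]
```

Call:
move_arm:
  series:
    - {"hand": 3.8, "tx": -0.3, "ty": 0, "tz": 0.1, "roll": 0}
    - {"hand": 1.5, "tx": 0, "ty": 0, "tz": 0, "roll": 0}
    - {"hand": 1.5, "tx": 0, "ty": 0, "tz": 0, "roll": 0}
    - {"hand": 1.5, "tx": 0, "ty": 0, "tz": 0, "roll": 0}
    - {"hand": 1.5, "tx": 0, "ty": 0, "tz": 0, "roll": 0}
    - {"hand": 1.5, "tx": 0, "ty": 0, "tz": 0, "roll": 0}
    - {"hand": 1.5, "tx": 0, "ty": 0, "tz": 0, "roll": 0}
    - {"hand": 1.5, "tx": 0, "ty": 0, "tz": 0, "roll": 0}
  force: 20

```text
t: 16.3
tool_pos: [510.1, 240.4, 74.3]
ee_rot: [-0.032, 0.685, 0.006, 0.728]
force: [0.3, -0.5, -0.5]
gripper_width: 23.2
```

```bash
python3 -c "
from h import *
go([509,240,175],[640,249,175])
"
```

```text
t 16.30 tcp [510.1 240.4  74.3] ydir [-0.053  0.998 -0.037] zdir [0.997 0.055 0.06 ] xdir [ 0.062 -0.034 -0.997] F [ 0.3 -0.5 -0.5] w 23.2 q [ 0.32  0.3   1.72 -0.06  1.07 -1.28]
-> [509, 240, 175] shift cm after roll [-10.05  -0.41   0.5 ]
-> [640, 249, 175] shift cm after roll [ 0.79  0.21 13.11]
```

Call:
move_arm:
  series:
    - {"hand": 1.5, "tx": -2, "ty": -0.1, "tz": 0.1, "roll": 0}
    - {"hand": 1.5, "tx": -2, "ty": -0.1, "tz": 0.1, "roll": 0}
    - {"hand": 1.5, "tx": -2, "ty": -0.1, "tz": 0.1, "roll": 0}
    - {"hand": 1.5, "tx": -2, "ty": -0.1, "tz": 0.1, "roll": 0}
    - {"hand": 1.5, "tx": -2, "ty": 0, "tz": 0.1, "roll": 0}
    - {"hand": 1.5, "tx": 0, "ty": 0, "tz": 0, "roll": 0}
    - {"hand": 1.5, "tx": 0, "ty": 0, "tz": 0, "roll": 0}
    - {"hand": 1.5, "tx": 0, "ty": 0, "tz": 0, "roll": 0}

```text
t: 17.1
tool_pos: [507.2, 240.6, 173.9]
ee_rot: [-0.031, 0.686, 0.007, 0.727]
force: [0.2, -0.9, -0.7]
gripper_width: 23.6
```

```bash
python3 -c "
from h import *
go([635,249,170],[635,249,77])
shot('scene','s5');im,W=cloud('s5'); cv2.imwrite('pics/s5c.png',cv2.resize(im[120:360,300:540,::-1],(480,480)))
"
```

```text
t 17.10 tcp [507.2 240.6 173.9] ydir [-0.052  0.998 -0.036] zdir [0.997 0.054 0.056] xdir [ 0.058 -0.033 -0.998] F [ 0.2 -0.9 -0.7] w 23.6 q [ 0.32  0.18  1.64 -0.05  1.27 -1.29]
-> [635, 249, 170] shift cm after roll [ 1.1   0.19 12.76]
-> [635, 249, 77] shift cm after roll [ 9.28  0.33 -0.52]
```

View pics/s5c.png

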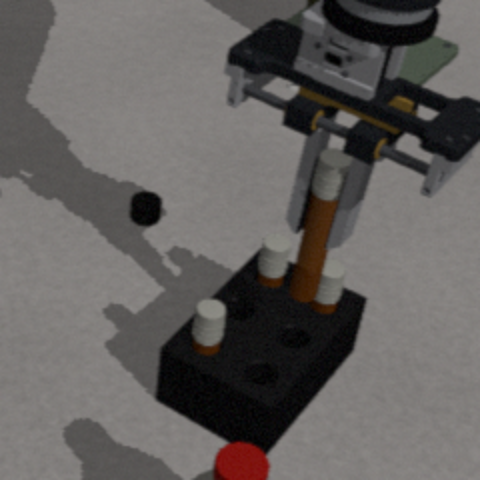

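The tube is out, held nearly upright above the rack, and the other tubes are in place. Pads only roll about the vertical, so I'll lean the tube by pressing its lower part against the rack's far end edge (x≈592).

Call:
move_arm:
  series:
    - {"hand": 1.5, "tx": 0.2, "ty": 0, "tz": 3.2, "roll": 0}
    - {"hand": 1.5, "tx": 0.2, "ty": 0, "tz": 3.2, "roll": 0}
    - {"hand": 1.5, "tx": 0.2, "ty": 0, "tz": 3.2, "roll": 0}
    - {"hand": 1.5, "tx": 0.2, "ty": 0, "tz": 3.2, "roll": 0}
    - {"hand": 1.5, "tx": 0, "ty": 0, "tz": 0, "roll": 0}
    - {"hand": 1.5, "tx": 0, "ty": 0, "tz": 0, "roll": 0}
    - {"hand": 1.5, "tx": 0, "ty": 0, "tz": 0, "roll": 0}
    - {"hand": 1.5, "tx": 0, "ty": 0, "tz": 0, "roll": 0}

```text
t: 17.95
tool_pos: [629.3, 245.2, 157.4]
ee_rot: [-0.034, 0.695, 0.005, 0.718]
force: [-0.7, 0.1, -0.2]
gripper_width: 23.5
```

```bash
python3 -c "
from h import *
go([635,249,170],[635,249,82])
"
```

```text
t 17.95 tcp [629.3 245.2 157.4] ydir [-0.054  0.998 -0.041] zdir [0.998 0.055 0.031] xdir [ 0.034 -0.039 -0.999] F [-0.7  0.1 -0.2] w 23.5 q [ 0.27  0.44  1.34 -0.05  1.34 -1.35]
-> [635, 249, 170] shift cm after roll [-1.26  0.3   0.63]
-> [635, 249, 82] shift cm after roll [ 8.79  0.36 -0.28]
```

Call:
move_arm:
  series:
    - {"hand": 1.5, "tx": 2, "ty": 0, "tz": 0, "roll": 0}
    - {"hand": 1.5, "tx": 2, "ty": 0, "tz": 0, "roll": 0}
    - {"hand": 1.5, "tx": 2, "ty": 0, "tz": 0, "roll": 0}
    - {"hand": 1.5, "tx": 1, "ty": 0, "tz": 0, "roll": 0}
    - {"hand": 1.5, "tx": 0, "ty": 0, "tz": 0, "roll": 0}
    - {"hand": 1.5, "tx": 0, "ty": 0, "tz": 0, "roll": 0}
    - {"hand": 1.5, "tx": 0, "ty": 0, "tz": 0, "roll": 0}
    - {"hand": 1.5, "tx": 0, "ty": 0, "tz": 0, "roll": 0}

```text
t: 18.75
tool_pos: [629.5, 244.5, 91.5]
ee_rot: [-0.034, 0.693, 0.007, 0.72]
force: [0.7, 1.0, -1.0]
gripper_width: 23.4
```

```bash
python3 -c "
from h import *
go([592,245,82],[562,242,82])
"
```

```text
t 18.75 tcp [629.5 244.5  91.5] ydir [-0.057  0.998 -0.039] zdir [0.998 0.059 0.038] xdir [ 0.04  -0.037 -0.999] F [ 0.7  1.  -1. ] w 23.4 q [ 0.27  0.5   1.4  -0.05  1.22 -1.35]
-> [592, 245, 82] shift cm after roll [ 0.8   0.3  -3.77]
-> [562, 242, 82] shift cm after roll [-0.11 -0.13 -3.01]
```

Call:
move_arm:
  series:
    - {"hand": 1.5, "tx": 0.9, "ty": 0, "tz": 0, "roll": 0}
    - {"hand": 1.5, "tx": 0, "ty": 0, "tz": -1, "roll": 0}
    - {"hand": 1.5, "tx": 0, "ty": 0, "tz": -1, "roll": 0}
    - {"hand": 1.5, "tx": 0, "ty": 0, "tz": -0.8, "roll": 0}
    - {"hand": 1.5, "tx": 0, "ty": 0, "tz": -0.7, "roll": 0}
    - {"hand": 1.5, "tx": 0, "ty": 0, "tz": -0.7, "roll": 0}
    - {"hand": 1.5, "tx": 0, "ty": 0, "tz": 0, "roll": 0}
    - {"hand": 1.5, "tx": 0, "ty": 0, "tz": 0, "roll": 0}
  force: 10

```text
t: 19.55
tool_pos: [586.5, 242.2, 83.2]
ee_rot: [-0.034, 0.69, 0.008, 0.723]
force: [1.4, -1.1, -1.1]
gripper_width: 23.7
```

```bash
python3 -c "
from h import *
go([571,241,83])
"
```

```text
t 19.55 tcp [586.5 242.2  83.2] ydir [-0.058  0.998 -0.038] zdir [0.997 0.059 0.045] xdir [ 0.047 -0.035 -0.998] F [ 1.4 -1.1 -1.1] w 23.7 q [ 0.28  0.43  1.52 -0.05  1.16 -1.33]
-> [571, 241, 83] shift cm after roll [-0.04 -0.03 -1.55]
```

Call:
move_arm:
  series:
    - {"hand": 1.5, "tx": 0, "ty": 0, "tz": -0.6, "roll": 0}
    - {"hand": 1.5, "tx": 0, "ty": 0, "tz": -0.6, "roll": 0}
    - {"hand": 1.5, "tx": 0, "ty": 0, "tz": -0.4, "roll": 0}
    - {"hand": 1.5, "tx": 0, "ty": 0, "tz": 0, "roll": 0}
    - {"hand": 1.5, "tx": 0, "ty": 0, "tz": 0, "roll": 0}
    - {"hand": 1.5, "tx": 0, "ty": 0, "tz": 0, "roll": 0}
    - {"hand": 1.5, "tx": 0, "ty": 0, "tz": 0, "roll": 0}
    - {"hand": 1.5, "tx": 0, "ty": 0, "tz": 0, "roll": 0}

```text
t: 20.35
tool_pos: [570.6, 241.1, 82.6]
ee_rot: [-0.033, 0.689, 0.008, 0.723]
force: [0.2, -0.1, -0.2]
gripper_width: 23.7
```

```bash
python3 -c "
from h import *
go([571,241,83])
shot('scene','s6');im,W=cloud('s6'); cv2.imwrite('pics/s6c.png',cv2.resize(im[160:400,300:540,::-1],(480,480)))
"
```

```text
t 20.35 tcp [570.6 241.1  82.6] ydir [-0.057  0.998 -0.038] zdir [0.997 0.059 0.047] xdir [ 0.049 -0.035 -0.998] F [ 0.2 -0.1 -0.2] w 23.7 q [ 0.29  0.4   1.56 -0.05  1.14 -1.32]
-> [571, 241, 83] shift cm after roll [-0.04 -0.02  0.04]
```

View pics/s6c.png

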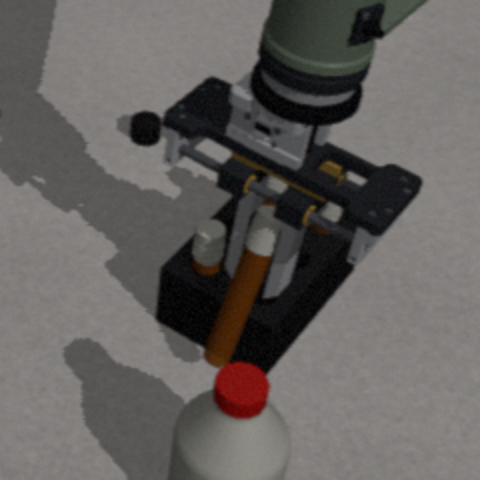

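It leans out over the rack's end, lower end at crop (218,358). Firming the grip, lifting, then measuring the lean from the amber points.

Call:
move_arm:
  series:
    - {"hand": 1.5, "tx": 0, "ty": 0, "tz": 0, "roll": 0}
    - {"hand": 1.5, "tx": 0, "ty": 0, "tz": 0, "roll": 0}
    - {"hand": 1.5, "tx": -2, "ty": 0, "tz": 0, "roll": 0}
    - {"hand": 1.5, "tx": -4, "ty": 0, "tz": 0, "roll": 0}
    - {"hand": 1.5, "tx": -4, "ty": 0, "tz": 0, "roll": 0}
    - {"hand": 1.5, "tx": -4, "ty": 0, "tz": 0, "roll": 0}
    - {"hand": 1.5, "tx": -2, "ty": 0, "tz": 0, "roll": 0}
    - {"hand": 1.5, "tx": 0, "ty": 0, "tz": 0, "roll": 0}
  force: 30

```text
t: 21.2
tool_pos: [558.0, 246.0, 243.8]
ee_rot: [-0.034, 0.695, 0.007, 0.718]
force: [-1.2, 0.3, -1.1]
gripper_width: 23.5
```

```bash
cat >> h.py <<'E'
def tube(f):
    shot('scene',f); im,W=cloud(f); i=im.astype(int); p=robot.sense()['tool_pos']
    m=(i[...,0]>1.8*i[...,2])&(i[...,0]-i[...,2]>25)&(np.linalg.norm(W-p,axis=-1)<110)&(W[...,2]>110)
    q=W[m]; c=np.median(q,0); q=q[np.linalg.norm(q-c,axis=1)<80]; c=q.mean(0); v=np.linalg.svd(q-c,full_matrices=False)[2][0]; v*=np.sign(v[2])
    t=(q-c)@v; print(len(q),'mid',c,'axis',v,'lean deg',np.degrees(np.arccos(v[2])),'low end surf',c+v*t.min(),'top of glass',c+v*t.max())
E
python3 -c "
from h import *
go([571,241,83]);tube('s7')
"
```

```text
t 21.20 tcp [558.  246.  243.8] ydir [-0.057  0.998 -0.04 ] zdir [0.998 0.059 0.032] xdir [ 0.035 -0.038 -0.999] F [-1.2  0.3 -1.1] w 23.5 q [ 0.3   0.24  1.42 -0.05  1.46 -1.32]
-> [571, 241, 83] shift cm after roll [16.12  0.07  0.75]
1055 mid [590.01082183 250.36452179 243.22411104] axis [-0.32654969  0.0189857   0.94498933] lean deg 19.09292098606667 low end surf [608.22694071 249.30543095 190.50920017] top of glass [573.20322824 251.34172054 291.86294592]
```

Lean measures only about 19°. The pads hold the cap's lower edge, so the pivot is higher than I assumed. Going back past the edge, I'll lower and pull further, then leave away from the edge instead of straight up.

Call:
move_arm:
  series:
    - {"hand": 1.5, "tx": 0, "ty": 0, "tz": 3, "roll": 0}
    - {"hand": 1.5, "tx": 0, "ty": 0, "tz": 2.4, "roll": 0}
    - {"hand": 1.5, "tx": 4, "ty": 0, "tz": 0, "roll": 0}
    - {"hand": 1.5, "tx": 4, "ty": 0, "tz": 0, "roll": 0}
    - {"hand": 1.5, "tx": 4, "ty": 0, "tz": 0, "roll": 0}
    - {"hand": 1.5, "tx": 3, "ty": 0, "tz": 0, "roll": 0}
    - {"hand": 1.5, "tx": 0, "ty": 0, "tz": 0, "roll": 0}
    - {"hand": 1.5, "tx": 0, "ty": 0, "tz": 0, "roll": 0}
  force: 30

```text
t: 22.05
tool_pos: [604.5, 239.1, 70.5]
ee_rot: [-0.037, 0.706, 0.004, 0.707]
force: [0.0, -0.7, 0.0]
gripper_width: 23.5
```

```bash
python3 -c "
from h import *
go([610,244,80],[540,239,80])
"
```

```text
t 22.05 tcp [604.5 239.1  70.5] ydir [-0.058  0.997 -0.046] zdir [0.998 0.058 0.   ] xdir [ 0.003 -0.046 -0.999] F [ 0.  -0.7  0. ] w 23.5 q [ 0.27  0.5   1.44 -0.05  1.21 -1.34]
-> [610, 244, 80] shift cm after roll [-0.97  0.42  0.58]
-> [540, 239, 80] shift cm after roll [ 0.   -0.09 -7.02]
```

Call:
move_arm:
  series:
    - {"hand": 1.5, "tx": -0.9, "ty": 0.2, "tz": 0, "roll": 0}
    - {"hand": 1.5, "tx": 0, "ty": 0, "tz": -1, "roll": 0}
    - {"hand": 1.5, "tx": 0, "ty": 0, "tz": -1, "roll": 0}
    - {"hand": 1.5, "tx": 0, "ty": 0, "tz": -1, "roll": 0}
    - {"hand": 1.5, "tx": 0, "ty": 0, "tz": -1, "roll": 0}
    - {"hand": 1.5, "tx": 0, "ty": 0, "tz": -1, "roll": 0}
    - {"hand": 1.5, "tx": 0, "ty": 0, "tz": -0.8, "roll": 0}
    - {"hand": 1.5, "tx": 0, "ty": 0, "tz": 0, "roll": 0}
  force: 15

```text
t: 22.85
tool_pos: [547.1, 240.1, 89.0]
ee_rot: [-0.036, 0.7, 0.006, 0.713]
force: [0.7, -0.6, -0.2]
gripper_width: 23.6
```

```bash
sed -i 's/W\[...,2\]>110/W[...,2]>zmin/; s/def tube(f)/def tube(f,zmin=110)/' h.py; python3 -c "
from h import *
go([540,239,80]);tube('s8',30)
"
```

```text
t 22.85 tcp [547.1 240.1  89. ] ydir [-0.059  0.997 -0.043] zdir [0.998 0.059 0.018] xdir [ 0.02  -0.042 -0.999] F [ 0.7 -0.6 -0.2] w 23.6 q [ 0.3   0.37  1.59 -0.05  1.17 -1.32]
-> [540, 239, 80] shift cm after roll [ 0.89 -0.03 -0.73]
968 mid [591.08563152 241.89490138  92.01490625] axis [-0.46495964  0.06379932  0.88303011] lean deg 27.989927523746115 low end surf [616.25933169 238.44069822  44.2061649 ] top of glass [565.82302552 245.36130372 139.99249348]
```

Call:
move_arm:
  series:
    - {"hand": 1.5, "tx": 0.4, "ty": 0, "tz": -0.8, "roll": 0}
    - {"hand": 1.5, "tx": 0.4, "ty": 0, "tz": -0.8, "roll": 0}
    - {"hand": 1.5, "tx": 0.3, "ty": 0, "tz": -0.8, "roll": 0}
    - {"hand": 1.5, "tx": 0, "ty": 0, "tz": -0.3, "roll": 0}
    - {"hand": 1.5, "tx": 0, "ty": 0, "tz": 0, "roll": 0}
    - {"hand": 1.5, "tx": 0, "ty": 0, "tz": 0, "roll": 0}
    - {"hand": 1.5, "tx": 0, "ty": 0, "tz": 0, "roll": 0}
    - {"hand": 1.5, "tx": 0, "ty": 0, "tz": 0, "roll": 0}

```text
t: 23.7
tool_pos: [519.4, 237.8, 76.3]
ee_rot: [-0.036, 0.7, 0.006, 0.714]
force: [0.3, 0.2, 0.1]
gripper_width: 23.4
```

```bash
python3 -c "
from h import *
go([520,239,80]);tube('s9',30)
"
```

```text
t 23.70 tcp [519.4 237.8  76.3] ydir [-0.058  0.997 -0.043] zdir [0.998 0.059 0.019] xdir [ 0.021 -0.042 -0.999] F [0.3 0.2 0.1] w 23.4 q [ 0.31  0.34  1.67 -0.05  1.13 -1.3 ]
-> [520, 239, 80] shift cm after roll [-0.37  0.1   0.07]
1027 mid [581.64096353 241.15483168  93.62381845] axis [-0.71679038  0.02876874  0.696695  ] lean deg 45.83755914533106 low end surf [619.29901914 239.6434068   57.02151488] top of glass [542.22639942 242.73675491 131.93338641]
```

45.8°. Firming the grip and leaving perpendicular to the tube.

Call:
move_arm:
  series:
    - {"hand": 1.5, "tx": 0, "ty": 0, "tz": 0, "roll": 0}
    - {"hand": 1.5, "tx": 0, "ty": 0, "tz": 0, "roll": 0}
    - {"hand": 1.5, "tx": -1, "ty": 0, "tz": 1.1, "roll": 0}
    - {"hand": 1.5, "tx": -1, "ty": 0, "tz": 1.1, "roll": 0}
    - {"hand": 1.5, "tx": -3, "ty": 0, "tz": 0, "roll": 0}
    - {"hand": 1.5, "tx": -4, "ty": 0, "tz": 0, "roll": 0}
    - {"hand": 1.5, "tx": -4, "ty": 0, "tz": 0, "roll": 0}
    - {"hand": 1.5, "tx": -3, "ty": 0, "tz": 0, "roll": 0}
  force: 40

```text
t: 24.55
tool_pos: [533.4, 244.1, 233.4]
ee_rot: [-0.037, 0.708, 0.004, 0.705]
force: [-0.1, 0.3, -0.5]
gripper_width: 23.2
```

```bash
python3 -c "
from h import *
go([520,239,80]);tube('s10',100)
"
```

```text
t 24.55 tcp [533.4 244.1 233.4] ydir [-0.058  0.997 -0.047] zdir [ 0.998  0.057 -0.005] xdir [-0.002 -0.047 -0.999] F [-0.1  0.3 -0.5] w 23.2 q [ 0.31  0.23  1.46 -0.04  1.47 -1.32]
-> [520, 239, 80] shift cm after roll [15.35  0.3  -1.29]
1130 mid [596.86118161 251.28277414 249.70305011] axis [-0.70792364 -0.00624932  0.70626133] lean deg 45.06846438402383 low end surf [634.4581579  251.61466796 212.19435665] top of glass [559.75892105 250.95524752 286.7181895 ]
```

Lean held at 45° and the tube is clear. Now over to the plate, keeping the hand's heading.

Call:
move_arm:
  series:
    - {"hand": 1.5, "tx": 0, "ty": -2, "tz": -0.3, "roll": 0}
    - {"hand": 1.5, "tx": 0, "ty": -4, "tz": -0.6, "roll": 0}
    - {"hand": 1.5, "tx": 0, "ty": -4, "tz": -0.7, "roll": 0}
    - {"hand": 1.5, "tx": 0, "ty": -4, "tz": -0.7, "roll": 0}
    - {"hand": 1.5, "tx": 0, "ty": -4, "tz": -0.7, "roll": 0}
    - {"hand": 1.5, "tx": 0, "ty": -4, "tz": -0.7, "roll": 0}
    - {"hand": 1.5, "tx": 0, "ty": -4, "tz": -0.7, "roll": 0}
    - {"hand": 1.5, "tx": 0, "ty": -4, "tz": -0.7, "roll": 0}

```text
t: 25.4
tool_pos: [504.0, -61.3, 254.2]
ee_rot: [-0.039, 0.703, 0.01, 0.71]
force: [0.5, 0.4, -1.1]
gripper_width: 23.2
```

Call:
move_arm:
  series:
    - {"hand": 1.5, "tx": 0, "ty": -4, "tz": -0.6, "roll": 0}
    - {"hand": 1.5, "tx": 0, "ty": -4, "tz": -0.6, "roll": 0}
    - {"hand": 1.5, "tx": 0, "ty": -4, "tz": -0.6, "roll": 0}
    - {"hand": 1.5, "tx": 0, "ty": -4, "tz": -0.6, "roll": 0}
    - {"hand": 1.5, "tx": 0, "ty": -3, "tz": -0.5, "roll": 0}
    - {"hand": 1.5, "tx": 0, "ty": -1.5, "tz": -0.2, "roll": 0}
    - {"hand": 1.5, "tx": 0, "ty": 0, "tz": 0, "roll": 0}
    - {"hand": 1.5, "tx": 0, "ty": 0, "tz": 0, "roll": 0}

```text
t: 26.2
tool_pos: [482.5, -279.5, 259.8]
ee_rot: [-0.034, 0.705, 0.009, 0.708]
force: [-0.5, -0.2, -0.9]
gripper_width: 23.0
```

```bash
python3 -c "
from h import *
go([481,-277,225]);tube('s11',100)
"
```

```text
t 26.20 tcp [ 482.5 -279.5  259.8] ydir [-0.061  0.998 -0.035] zdir [0.998 0.061 0.003] xdir [ 0.005 -0.035 -0.999] F [-0.5 -0.2 -0.9] w 23.0 q [-0.67  0.12  1.53 -0.02  1.47 -2.29]
-> [481, -277, 225] shift cm after roll [ 3.47  0.38 -0.15]
668 mid [ 542.19672449 -270.32525748  277.6496091 ] axis [-0.71897589 -0.03758481  0.69401805] lean deg 46.05097988100691 low end surf [ 582.1794864 -268.2351394  239.0547703] top of glass [ 498.03635364 -272.63376208  320.27703935]
```

```bash
python3 -c "
from h import *
shot('top','t12');im,W=cloud('s11')
m=(abs(W[...,0]-530)<60)&(abs(W[...,1]+275)<60)&(W[...,2]>30)&(W[...,2]<55)&(im.min(2)>90)
q=W[m];print(len(q),q.mean(0),np.linalg.lstsq(np.c_[q[:,:2],np.ones(len(q))],q[:,2],rcond=None)[0])
_,T=cloud('t12')
for n,(u,v) in dict(c2=(228,255),c3=(200,314),c4=(229,313),stop=(328,340)).items(): print(n,np.round(np.nanmedian(T[v-1:v+2,u-1:u+2].reshape(-1,3),0)))
s=robot.sense();print(s['t'],np.abs(s['joint_velocities']).max(),s['gripper_width'])
"
```

```text
1231 [ 529.46810362 -267.52630762   42.83810931] [1.49088391e-03 6.47148516e-03 4.37800264e+01]
c2 [564. 188. 104.]
c3 [459. 233. 106.]
c4 [462. 182. 106.]
stop [409.   6.  21.]
26.3 0.009952266637588879 23.16406272053126
```

View pics/s11.png

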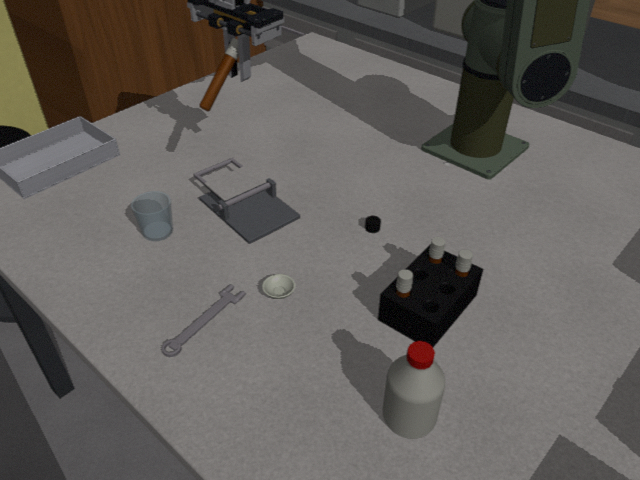

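View pics/t12.png

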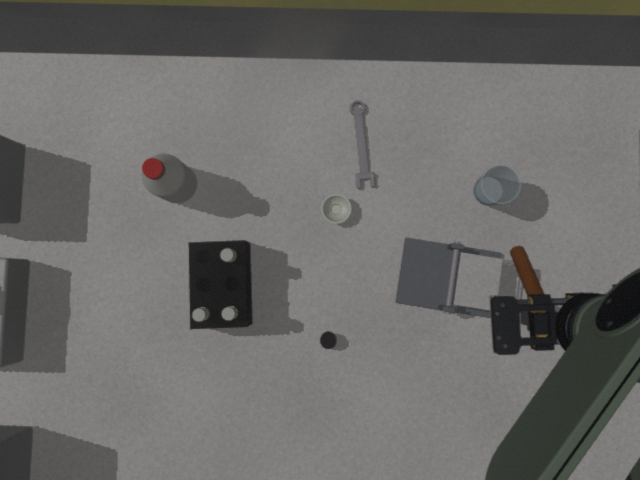

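Both views show the plate white-up, the tube leaning above it (scene 205,105 to 235,45), and everything else where it was. Handing in.

```bash
python3 -c "
from station import robot
print(robot.sign_off()); s=robot.sense(); print(s['t'],s['gripper_width'])"
```

```text
the job is handed in; nothing more can be done
None
the job is handed in; nothing more can be done
```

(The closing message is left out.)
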